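# Load the drilling jig

## Task

Load the drilling jig on the bench for the next hole: swing its steel lever clear of the pocket, put the wooden block that fits the pocket (the narrow, tall offcut) flat and fully home in it, then swing the lever back over the block until it is against its stop, and let go. Leave the other two wooden offcuts where they lie.

Things in the scene. Friction and masses are not known exactly. Their poses are not given: they have to be found in the camera images.
- jig: Drilling jig fixed to the bench. Origin: underside centre of its plywood base (100 x 176 x 12 mm in its x, y, z; z up). The block's pocket stands on the base, centred on the origin. The lever's pivot post is at y = +68 mm; a keeper for the shut lever's end at y = -62 mm (30 mm wide, 49 mm high, with a stop on its +x side up to z = 60 mm).
- pocket (a point): Where the fully seated block's centre lies: 29.5 mm above the bench. Axes as the jig's. Pocket 44 mm (x) by 84 mm (y, its long side), floor 12 mm above the bench, steel walls to 32 mm, the top 6 mm flared outward by 3 mm. The long walls are cut away for y = -26 to +26 mm down to the floor, so fingers can hold the block across its 40 mm width all the way down.
- lever (a joint): Angle of the steel locking lever about its upright pivot, rad. 0 = shut: it lies along the jig's -y over the pocket, at its stop. Grows as it opens, clockwise seen from above; at 1.57 it points along the jig's -x; limit 1.8. Starts over the pocket (0 to 0.5); from 1.1 the pocket is free. Friction (about 1 N at the knob) keeps it where it is left; no spring.
- lever_knob (a point): Middle of the black upright round knob (diameter 18 mm, from 58 to 100 mm above the bench) at the lever's free end, 130 mm from the pivot axis; moves with the lever. The lever's flat bar, 18 mm wide, lies 50 to 58 mm above the bench and passes 3 mm over the seated block.
- lever_pivot (a point): Top of the lever's pivot bolt, 64 mm above the bench, on the upright axis about which the lever swings.
- block_center (a point): Centre of the wooden block that belongs in the pocket: 40 x 80 x 35 mm (its x, y, z), about 0.06 kg, lying loose on the bench on a 40 x 80 mm face. Either way round is right.
- flat_offcut: Wooden offcut 45 x 90 x 22 mm, loose, lying near the block; too big for the pocket; must be left alone. Origin: centre of its underside.
- square_offcut: Wooden offcut 55 x 55 x 20 mm, loose, lying on the robot's side of the jig; must be left alone. Origin: centre of its underside.
Not all that is in view belongs to the job. What is shaped like the part that bears block_center but purple or red is not meant.

How it is judged:
By the outcome, as a careful person would: the job done as asked, in the order asked, and still so for the second after the job is handed in, with the robot touching nothing.
It also fails if it takes over 69 s, if anything falls off the work surface, if the arm or the gripper's body presses on something with over 40 N, if the wrist force passes 120 N, or if a joint passes its speed limit or range.

## Robot

A 6-joint arm with a two-finger parallel gripper is mounted at the origin on a cart in front of the work surface, level with it; the furniture and walls round the work are solid. World frame = base frame: x ahead of the robot, y to its left, z up, the work surface at z = 0. Lengths are in mm, angles in rad, forces in N, time in s.
With the tool pointing down it reaches from about 350 to 975 mm from the base axis. Payload 7.1 kg.
Tool frame: the origin (TCP) lies at the very end of the fingers, on their centre line; the grasp point (between the pads) lies 19 mm behind it; z points along the fingers, y is the line along which they close (so a half turn about z gives the same grasp; the last joint's range is limited). The gripper opens to 88 mm and grips with 3 to 60 N. Pads are 20 mm wide; open, the fingers measure 115 mm over their backs; the gripper's body (75 mm by 178 mm) begins 61 mm behind the grasp point.
Start: joints at [-1.33, 0.423, 1.63, -0, 1.089, -0.019], TCP at [160.573, -604.004, 197.275] pointing down, gripper open.
Joint ranges: [-3, 3], [-0.9, 2.11], [0.09, 2.58], [-1.31, 4.45], [0.11, 2.69], [-2.54, 2.54]. Speed limits (rad/s): [2.39, 2.39, 3.01, 3.14, 3.14, 3.14].

## Interface

Orientations are given as a unit quaternion [x, y, z, w].
In Python, from bench import telemetry, cams, workorder gives the robot as it stands.
- The arm moves only by the tool move_arm, never from a script. Its argument "commands" is a list of rows, each a list of 2 entries, a list of its own where there are three numbers: the shift along the tool's x, y, z in m, then the turn, a rotation vector about the tool's x, y, z in degrees. A call has 1 to 5 rows; each row is the pose to reach, as a shift and turn from the pose commanded when the call began, along the tool's axes at that moment; what a row does not reach only later rows make up. A row lasts 1/12 s, in which the tool goes at most 41.7 mm and 7.16 degrees, less where a joint would pass 70% of its speed; a pose out of reach is approached as far as the arm can. A call with a gripper value outside its range is refused whole. "grip" is the closure in counts, from 0 (fully open) to 255 (shut), set as the call begins (left out, the last holds). The fingers move at their own pace and stop on an object; "force" is the grip in N (left out, the last holds). Time passes only in rows, so rows that repeat a pose let the fingers close. It gives the time, the measured TCP pose, the force, the opening and the grip force at its end, in the units of the state.
- telemetry.get_obs(): the state, without advancing time (a new reading comes with each control period).
- cams.read_camera(name): name is "side" or "top" or "wrist"; returns (picture, depth): 420x560x3 uint8, red, green, blue; 420x560 float32, mm along the optical axis (not along the pixel's ray), 0 where there is no reading.
- cams.camera_params(name): a dict with "fx", "fy", "cx", "cy" (pixels), "position" and "attitude" of the camera in the world; the wrist camera has in their place "hand_eye" (4x4, takes a point from camera to tool coordinates, whose origin is the TCP and whose axes are the flange's). Camera axes: x right, y up, looking along -z (the intrinsics and any distortion apply to the point x, -y, -z); pixel columns grow to the right and rows downward; lengths in mm; the calibration is good to about 2 mm. A picture is of the moment at which its call begins: read the wrist's pose just before it. camera_params takes no time and is no camera call.
- workorder.hand_in(): hands the job in; it is judged then, once.
The state is a dict: "clock": time; "qpos": joint angles; "joint_velocities": joint speeds; "tau": joint torques, N m; "position": TCP position; "orientation": TCP orientation; "contact_force": force on the tool from outside, world axes, zero at the start; "ft_torque": the same for the moment, N m; "width": finger opening in mm; "grip_force": force on a finger pad.
Only numpy, scipy, OpenCV 4.12 (cv2) and the standard library are available. Lean on these libraries where they do the work, as an engineer would, in place of code of your own. Each camera call takes 0.05 s, during which the arm holds its last target. There are 200 camera calls.

## Working session

There is one attempt and no reset: what is moved stays moved. The work goes in short steps, Python scripts to look and compute and a tool call to move; the robot and the scene stay as the last step left them, time stands still between calls to the robot, and variables do not carry over. Pictures are saved under pics/ and viewed, at most 10 in all, crops included, and the job is handed in when it is done.

Besides the shell and the picture viewer there is one more tool, called by a JSON object that holds its "fn" and its "kwargs". move_arm: Moves the arm, as the interface text tells. Its arguments: {"type":"object","properties":{"commands":{"type":"array"},"grip":{"type":"number"},"force":{"type":"number"}},"required":["commands"]}

```bash
ls; mkdir -p pics; cat > h.py <<'E'
import numpy as np,cv2
from scipy.spatial.transform import Rotation as R
from bench import telemetry,cams,workorder
def snap(n):
    o=telemetry.get_obs(); im,d=cams.read_camera(n); p=cams.camera_params(n); return o,im,d,p
def pose(p,o):
    if 'hand_eye' in p:
        T=np.eye(4);T[:3,:3]=R.from_quat(o['orientation']).as_matrix();T[:3,3]=o['position'];return T@np.array(p['hand_eye'])
    T=np.eye(4);a=np.array(p['attitude'],float)
    T[:3,:3]=a if a.shape==(3,3) else R.from_quat(a).as_matrix();T[:3,3]=p['position'];return T
def dirs(uv,p):
    uv=np.array(uv,float).reshape(-1,2)
    return np.c_[(uv[:,0]-p['cx'])/p['fx'],-(uv[:,1]-p['cy'])/p['fy'],-np.ones(len(uv))]
def plane(uv,z,p,T):
    d=dirs(uv,p)@T[:3,:3].T; s=(z-T[2,3])/d[:,2]; return T[:3,3]+d*s[:,None]
def cloud(d,p,T):
    v,u=np.mgrid[:d.shape[0],:d.shape[1]]
    P=dirs(np.c_[u.ravel(),v.ravel()],p)*d.reshape(-1,1); return (P@T[:3,:3].T+T[:3,3]).reshape(*d.shape,3)
E
python3 - <<'E'
from h import *
for n in ['top','side','wrist']:
    o,im,d,p=snap(n); print(n,p,(d>0).mean()); cv2.imwrite(f'pics/{n}0.png',im[...,::-1]); np.savez(f'{n}0.npz',im=im,d=d)
print(o)
E
```

```text
pics
top {'fx': 496.710181854746, 'fy': 496.710181854746, 'cx': 281.91298870175893, 'cy': 211.82921025360352, 'position': array([ 185.3406808 ,   99.53975627, 1104.16738804]), 'attitude': array([ 0.13878317, -0.09549025, -0.54353219,  0.82230992])} 0.9960714285714286
side {'fx': 517.9039907110389, 'fy': 517.9039907110389, 'cx': 288.50897684137817, 'cy': 211.8500265214248, 'position': array([ 359.84528341, -518.31235839,  573.44397272]), 'attitude': array([ 0.47743294, -0.04865874, -0.08992328,  0.87269921])} 0.9962287414965987
wrist {'fx': 319.67057395103217, 'fy': 319.67057395103217, 'cx': 281.15223283192853, 'cy': 201.33439374532688, 'hand_eye': array([[ 9.92723379e-05,  9.55864234e-01,  2.93808706e-01,
         7.96070611e+01],
       [ 9.99999947e-01, -3.56601478e-06, -3.26279327e-04,
        -6.80648401e-01],
       [-3.10831013e-04,  2.93808722e-01, -9.55864184e-01,
        -1.88681879e+02],
       [ 0.00000000e+00,  0.00000000e+00,  0.00000000e+00,
         1.00000000e+00]])} 0.9959991496598639
{'clock': 0.1, 'qpos': array([-1.32998288e+00,  4.23757148e-01,  1.63060312e+00, -1.59770221e-05,
        1.08859757e+00, -1.89848121e-02]), 'joint_velocities': array([ 0.00146041, -0.00254696, -0.00161034, -0.00037108, -0.00016331,
       -0.00019906]), 'tau': array([ 2.65468898e-04, -5.45612097e+01, -2.74324840e+01,  6.45266287e-02,
        1.88683136e-02, -2.32712392e-05]), 'position': array([ 160.45565374, -603.50001338,  196.58810202]), 'orientation': array([ 9.91574253e-01,  1.29537771e-01, -8.25861537e-05, -6.77618382e-04]), 'contact_force': array([-0.06655251,  0.12449139, -0.00205458]), 'ft_torque': array([ 0.01653061, -0.03450116, -0.01150844]), 'grip_force': 0.0, 'width': 87.48219602609548}
```

View pics/top0.png

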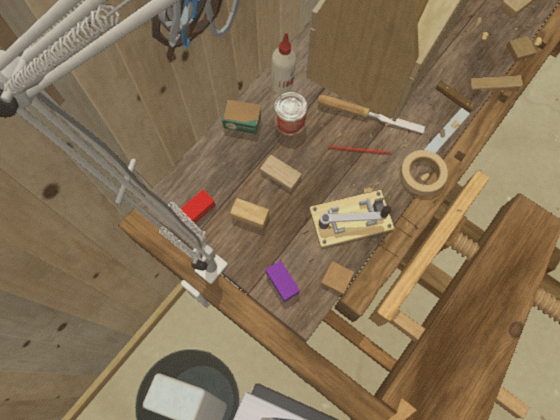

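View pics/side0.png

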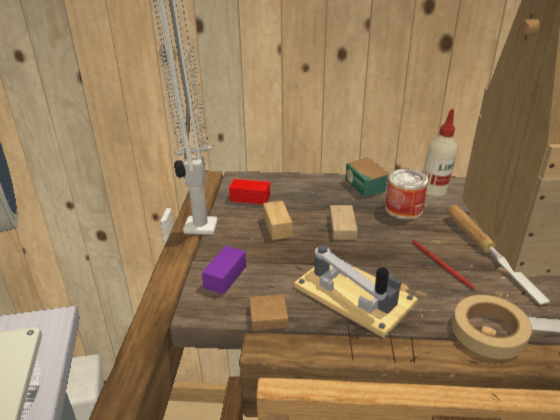

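The top view shows the jig at (352,217) with a black knob. The candidates for the block are a wooden block at (250,213) and another at (281,172). The square offcut is at (338,278), a purple decoy at (283,281) and a red decoy at (199,207). A lamp stands at (205,260), tall things lie beyond. Next I measure.

```bash
python3 - <<'E'
from h import *
big=[]
for n,seeds in [('top',dict(A=(250,213),B=(281,172),sq=(338,278),purple=(283,281),red=(199,207),lampbase=(207,265),jigbase=(335,235),glue=(284,60),can=(290,108),box=(241,115),board=(370,40))),('side',dict(A=(278,220),B=(343,222),sq=(268,312),purple=(225,270),lamp=(196,190),lampb=(200,225),jig=(355,290)))]:
    z=np.load(n+'0.npz');p=cams.camera_params(n);T=pose(p,None);C=cloud(z['d'],p,T);print(n,T[:3,3],T[:3,2])
    for k,(u,v) in seeds.items(): print(k,C[v,u].round(0))
    hsv=cv2.cvtColor(z['im'],cv2.COLOR_RGB2HSV)
    for k in ('A','B','sq'):
        u,v=seeds[k];h=C[v-3:v+4,u-3:u+4,2];zt=np.median(h)
        m=((abs(C[...,2]-zt)<5)&(np.hypot(C[...,0]-C[v,u,0],C[...,1]-C[v,u,1])<75)).astype(np.uint8)
        m=cv2.morphologyEx(m,cv2.MORPH_OPEN,np.ones((3,3)))
        nl,l=cv2.connectedComponents(m);mm=l==l[v,u];P=C[mm][:,:2].astype(np.float32)
        print(k,'ztop',zt.round(1),cv2.minAreaRect(P),mm.sum())
    # dark pixels in jig = knob/pivot
    J=C[217,352] if n=='top' else C[290,355]
    for lab,lo,hi in (('base',8,17),('lever',47,61),('knobtop',90,110)):
        m=((C[...,2]>lo)&(C[...,2]<hi)&(np.hypot(C[...,0]-J[0],C[...,1]-J[1])<130)); P=C[m][:,:2].astype(np.float32)
        if len(P)>3: print(lab,len(P),P.mean(0),cv2.minAreaRect(P))
z=np.load('top0.npz');im=z['im']
c=np.hstack([cv2.resize(im[180:245,215:285],(400,371)),cv2.resize(im[140:205,246:316],(400,371))])
j=cv2.resize(im[180:255,300:402],(544,400)); 
s=np.load('side0.npz')['im'][235:335,290:425]; s=cv2.resize(s,(400,296))
o=np.zeros((600,800,3),np.uint8);o[:300,:]=cv2.resize(c,(800,300)) ;o[300:596,:400]=cv2.resize(j,(400,296));o[300:596,400:]=s
cv2.imwrite('pics/crop1.png',o[...,::-1])
# occupancy of tall points
P=[]
for n in('top','side'):
    z=np.load(n+'0.npz');p=cams.camera_params(n);C=cloud(z['d'],p,pose(p,None)).reshape(-1,3);P.append(C)
P=np.vstack(P);P=P[(P[:,0]>-100)&(P[:,0]<1100)&(abs(P[:,1])<800)&(P[:,2]>110)]
g={}
for x,y,zz in P: g.setdefault((int(x//100)*100,int(y//100)*100),[]).append(zz)
for k in sorted(g):
    if len(g[k])>5: print(k,len(g[k]),int(min(g[k])),int(max(g[k])),end='; ')
E
```

```text
top [ 185.3406808    99.53975627 1104.16738804] [-0.30791141 -0.12444151  0.94324169]
A [503. 306.  37.]
B [630. 284.  22.]
sq [445.  68.  22.]
purple [388. 176.  36.]
red [470. 419.  37.]
lampbase [344. 327. 108.]
jigbase [538. 110.  10.]
glue [857. 373. 121.]
can [770. 320.  74.]
box [721. 428.  45.]
board [888. 192. 246.]
A ztop 35.9 ((507.068359375, 311.34368896484375), (41.243896484375, 79.900390625), 3.2477176189422607) 572
B ztop 22.6 ((632.05224609375, 287.2255554199219), (90.75615692138672, 46.386104583740234), 79.0183334350586) 662
sq ztop 20.9 ((447.1031799316406, 71.04036712646484), (54.09531021118164, 54.73788833618164), 85.5804672241211) 558
base 1969 [586.9265   93.93532] ((571.2578735351562, 73.32902526855469), (198.38137817382812, 178.16407775878906), 37.71919631958008)
lever 524 [584.8505   85.43938] ((591.2388305664062, 95.48494720458984), (49.52263641357422, 149.47900390625), 27.67062759399414)
knobtop 59 [608.09454   28.763159] ((608.3607788085938, 28.618389129638672), (16.820280075073242, 16.72267723083496), 36.68581771850586)
side [ 359.84528341 -518.31235839  
[... 1204 characters left out ...]
87 573 573; (300, 200) 2252 817 886; (300, 300) 13659 110 866; (300, 400) 1990 473 764; (300, 500) 2036 110 468; (300, 600) 7838 110 483; (400, 500) 11783 110 644; (400, 600) 15 112 288; (500, 300) 68 568 601; (500, 400) 1286 426 602; (500, 500) 12155 110 584; (600, 300) 129 421 501; (600, 400) 1123 421 549; (600, 500) 9830 110 496; (700, 300) 21 442 459; (700, 400) 3884 110 455; (700, 500) 4321 110 376; (800, 0) 2815 110 291; (800, 100) 10678 110 432; (800, 200) 4944 110 423; (800, 300) 1034 110 190; (800, 400) 7928 110 377; (900, 0) 775 110 249; (900, 100) 147 213 367; (900, 200) 2667 110 413; (900, 300) 1317 110 302; (900, 400) 6603 110 379; (1000, 0) 289 111 248; (1000, 400) 208 112 379;
```

View pics/crop1.png

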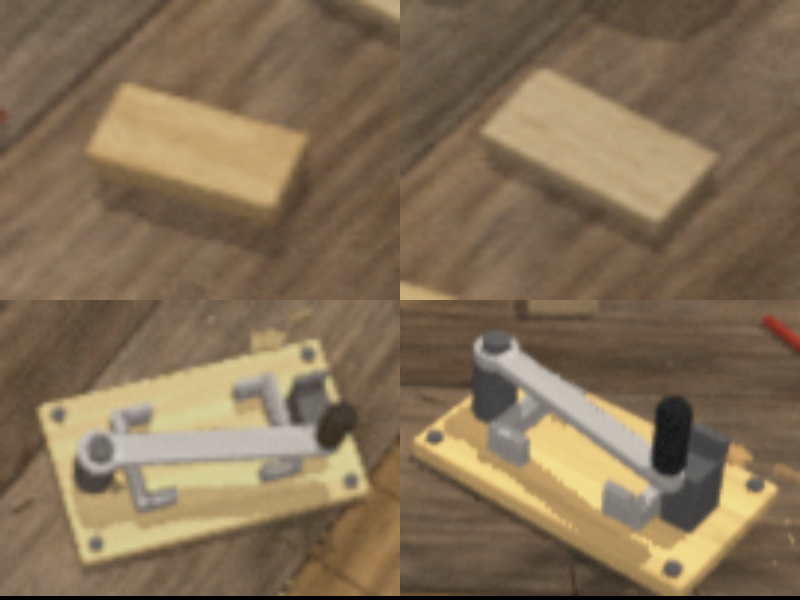

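The crops show the upper-left block (top pixel 250,213) is the narrow tall one (top at 36 mm, 40x80). The upper-right one (281,172) is the flat one, 22 mm high. In the jig crops the lever runs from the pivot (left) to the black knob (right), slightly open. Next I refine the jig pose and check the lamp clearance.

```bash
python3 - <<'E'
from h import *
for n in('top','side'):
    z=np.load(n+'0.npz');p=cams.camera_params(n);T=pose(p,None);C=cloud(z['d'],p,T)
    hsv=cv2.cvtColor(z['im'],cv2.COLOR_RGB2HSV)
    J=(C[...,0]-578,C[...,1]-85)
    near=np.hypot(*J)<140
    m=(near&(hsv[...,2]>120)&(hsv[...,1]>60)&(hsv[...,0]>15)&(hsv[...,0]<32)&(C[...,2]>5)&(C[...,2]<20)).astype(np.uint8)
    m=cv2.morphologyEx(m,cv2.MORPH_OPEN,np.ones((2,2)))
    nl,l,st,_=cv2.connectedComponentsWithStats(m);k=1+st[1:,4].argmax()
    uv=np.argwhere(l==k)[:,::-1]
    P=plane(uv,12,p,T)[:,:2].astype(np.float32);print(n,'base',cv2.minAreaRect(P),len(uv))
    for lab,lo,hi,c in (('lever',51,61,None),('pivottop',61,67,None),('walls',27,36,None)):
        mm=near&(C[...,2]>lo)&(C[...,2]<hi);Q=C[mm]
        if lab=='pivottop': Q=Q[Q[:,1]>110]
        if lab=='lever': Q=Q[(Q[:,1]>45)&(Q[:,1]<120)];v=cv2.fitLine(Q[:,:2].astype(np.float32),cv2.DIST_HUBER,0,.01,.01).ravel();print('levline',v,np.degrees(np.arctan2(v[1],v[0])))
        print(lab,len(Q),np.median(Q,0).round(1))
    L=C.reshape(-1,3);L=L[(L[:,0]>250)&(L[:,0]<800)&(L[:,1]>150)&(L[:,1]<470)&(L[:,2]>60)]
    for lo in (60,100,150,200,250,300,350,400,450,500,600,700,800):
        q=L[(L[:,2]>=lo)&(L[:,2]<lo+50)&(L[:,0]<700)]
        if len(q):print(lo,len(q),q.min(0).round(0)[:2],q.max(0).round(0)[:2],np.median(q,0).round(0)[:2])
E
```

```text
top base ((595.4512939453125, 91.96028137207031), (113.3172836303711, 176.4404754638672), 37.441444396972656) 1993
levline [ 5.1909554e-01 -8.5471624e-01  5.8214954e+02  8.2737045e+01] -58.728394
lever 285 [582.5  79.4  58. ]
pivottop 46 [553.2 143.9  63. ]
walls 229 [591.9  99.   30.6]
60 50 [344. 150.] [559. 335.] [357. 327.]
100 211 [324. 321.] [379. 357.] [346. 327.]
150 313 [327. 321.] [393. 358.] [351. 340.]
200 266 [330. 327.] [388. 367.] [354. 348.]
250 310 [327. 333.] [386. 373.] [356. 355.]
300 393 [325. 341.] [383. 383.] [346. 364.]
350 303 [328. 345.] [374. 392.] [342. 370.]
400 681 [325. 350.] [699. 457.] [369. 394.]
450 1533 [311. 360.] [700. 464.] [586. 408.]
500 1446 [323. 369.] [658. 469.] [559. 412.]
600 809 [318. 377.] [557. 425.] [328. 391.]
700 1230 [296. 371.] [364. 425.] [319. 402.]
800 3122 [316. 267.] [372. 372.] [333. 319.]
side base ((599.9487915039062, 87.0950927734375), (122.0806884765625, 178.74940490722656), 37.961116790771484) 2769
levline [ 5.4616034e-01 -8.3768064e-01  5.7999426e+02  8.2700874e+01] -56.896004
lever 532 [582.8  77.2  58. ]
pivottop 54 [552.9 141.2  64.3]
walls 366 [572.3  95.7  30.7]
60 343 [342. 151.] [552. 343.] [361. 326.]
100 654 [326. 315.] [380. 350.] [357. 323.]
150 601 [330. 318.] [394. 362.] [357. 340.]
200 631 [331. 324.] [389. 369.] [357. 346.]
250 629 [329. 328.] [386. 375.] [357. 352.]
300 692 [326. 338.] [383. 382.] [350. 359.]
350 591 [328. 342.] [375. 389.] [346. 358.]
400 192 [327. 346.] [373. 392.] [344. 358.]
```

```bash
cat >> h.py <<'E'
def yawof(q): 
    x=R.from_quat(q).as_matrix()[:,0]; return np.degrees(np.arctan2(x[1],x[0]))
def plan(way,p=None,yaw=None):
    """way: list of calls, each a list of rows (x,y,z,yaw) world mm/deg; prints tool rows (tool down)"""
    o=telemetry.get_obs(); p=np.array(o['position'] if p is None else p,float); yaw=yawof(o['orientation']) if yaw is None else yaw
    for call in way:
        c,s=np.cos(np.radians(yaw)),np.sin(np.radians(yaw)); M=np.array([[c,s,0],[s,-c,0],[0,0,-1]]).T
        M=np.c_[[c,s,0],[s,-c,0],[0,0,-1]]; rows=[]
        for x,y,z,w in call:
            d=np.round(M.T@(np.array([x,y,z])-p)/1000,4)
            a=round(-((w-yaw+180)%360-180),1); rows.append([[float(v) for v in d],[0,0,float(a)]])
        print(str(rows).replace(' ',''))
        p=p+M@np.array(rows[-1][0])*1000; yaw=yaw-rows[-1][1][2]
    return p,yaw
def line(p,w,p1,w1,n):
    """n rows of linear interpolation, split in calls of 5"""
    r=[tuple(np.array(p)+(np.array(p1)-p)*i/n)+(w+(w1-w)*i/n,) for i in range(1,n+1)]
    return [r[i:i+5] for i in range(0,n,5)]
E
python3 - <<'E'
from h import *
o=telemetry.get_obs();print(o['position'],yawof(o['orientation']))
plan(line(o['position'],yawof(o['orientation']),[609,26.5,150],116,25))
E
```

```text
[ 160.45060511 -603.57097256  196.69402175] 14.885263888464605
[[[0.0238,-0.0197,0.0019],[0,0,-4.0]],[[0.0476,-0.0395,0.0037],[0,0,-8.1]],[[0.0714,-0.0592,0.0056],[0,0,-12.1]],[[0.0953,-0.079,0.0075],[0,0,-16.2]],[[0.1191,-0.0987,0.0093],[0,0,-20.2]]]
[[[0.0292,-0.0104,0.0019],[0,0,-4.1]],[[0.0583,-0.0207,0.0038],[0,0,-8.1]],[[0.0875,-0.031,0.0056],[0,0,-12.2]],[[0.1167,-0.0413,0.0075],[0,0,-16.2]],[[0.1458,-0.0516,0.0094],[0,0,-20.2]]]
[[[0.031,0.0004,0.0018],[0,0,-4.1]],[[0.0619,0.0008,0.0037],[0,0,-8.1]],[[0.0928,0.0012,0.0056],[0,0,-12.2]],[[0.1238,0.0016,0.0074],[0,0,-16.2]],[[0.1547,0.002,0.0093],[0,0,-20.3]]]
[[[0.0289,0.0111,0.0019],[0,0,-4.0]],[[0.0578,0.0222,0.0038],[0,0,-8.1]],[[0.0866,0.0333,0.0056],[0,0,-12.1]],[[0.1155,0.0444,0.0075],[0,0,-16.1]],[[0.1444,0.0555,0.0094],[0,0,-20.2]]]
[[[0.0232,0.0204,0.0018],[0,0,-4.0]],[[0.0465,0.0408,0.0037],[0,0,-8.1]],[[0.0698,0.0612,0.0056],[0,0,-12.1]],[[0.093,0.0816,0.0074],[0,0,-16.2]],[[0.1163,0.102,0.0093],[0,0,-20.2]]]
```

{"fn": "move_arm", "kwargs": {"commands": [[[0.024, -0.02, 0.002], [0, 0, -4]], [[0.048, -0.04, 0.004], [0, 0, -8]], [[0.071, -0.059, 0.006], [0, 0, -12]], [[0.095, -0.079, 0.007], [0, 0, -16]], [[0.119, -0.099, 0.009], [0, 0, -20.2]]], "grip": 0}}

```text
clock: 0.57
position: [250.6, -476.5, 188.0]
orientation: [0.953, 0.303, -0.0, -0.0]
contact_force: [-0.2, -0.4, 0.0]
width: 87.8
grip_force: 0.0
```

{"fn": "move_arm", "kwargs": {"commands": [[[0.029, -0.01, 0.002], [0, 0, -4]], [[0.058, -0.021, 0.004], [0, 0, -8]], [[0.087, -0.031, 0.006], [0, 0, -12]], [[0.117, -0.041, 0.007], [0, 0, -16]], [[0.146, -0.052, 0.009], [0, 0, -20.2]]]}}

```text
clock: 0.98
position: [340.5, -350.0, 179.3]
orientation: [0.885, 0.465, 0.0, 0.0]
contact_force: [0.2, -0.5, 0.5]
width: 87.9
grip_force: 0.0
```

{"fn": "move_arm", "kwargs": {"commands": [[[0.031, 0, 0.002], [0, 0, -4]], [[0.062, 0.001, 0.004], [0, 0, -8]], [[0.093, 0.001, 0.006], [0, 0, -12]], [[0.124, 0.002, 0.007], [0, 0, -16]], [[0.155, 0.002, 0.009], [0, 0, -20.2]]]}}

```text
clock: 1.4
position: [430.4, -223.7, 170.3]
orientation: [0.79, 0.613, 0.0, 0.0]
contact_force: [1.0, -0.2, -0.6]
width: 87.6
grip_force: 0.0
```

{"fn": "move_arm", "kwargs": {"commands": [[[0.029, 0.011, 0.002], [0, 0, -4]], [[0.058, 0.022, 0.004], [0, 0, -8]], [[0.087, 0.033, 0.006], [0, 0, -12]], [[0.116, 0.044, 0.007], [0, 0, -16]], [[0.144, 0.056, 0.009], [0, 0, -20.2]]]}}

```text
clock: 1.82
position: [520.5, -98.1, 161.2]
orientation: [0.67, 0.743, -0.0, -0.0]
contact_force: [0.8, 0.7, 0.4]
width: 87.8
grip_force: 0.0
```

{"fn": "move_arm", "kwargs": {"commands": [[[0.023, 0.02, 0.002], [0, 0, -4]], [[0.046, 0.041, 0.004], [0, 0, -8]], [[0.07, 0.061, 0.006], [0, 0, -12]], [[0.093, 0.082, 0.007], [0, 0, -16]], [[0.116, 0.102, 0.009], [0, 0, -20.2]]]}}

```text
clock: 2.23
position: [610.7, 27.4, 152.1]
orientation: [0.529, 0.848, -0.0, -0.0]
contact_force: [0.9, -0.1, -0.0]
width: 88.2
grip_force: 0.0
```

```bash
python3 - <<'E'
from h import *
o,im,d,p=snap('wrist');T=pose(p,o);C=cloud(d,p,T);np.savez('w1.npz',im=im,d=d,T=T)
print(o['position'],yawof(o['orientation']))
m=(C[...,2]>92)&(C[...,2]<106)&(np.hypot(C[...,0]-609,C[...,1]-26)<40);Q=C[m];print('knob',len(Q),Q.mean(0) if len(Q) else 0,Q.min(0),Q.max(0))
m=(C[...,2]>61)&(C[...,2]<67)&(np.hypot(C[...,0]-553,C[...,1]-142)<25);Q=C[m];print('pivot',len(Q),Q.mean(0),Q.min(0),Q.max(0))
cv2.imwrite('pics/w1.png',im[...,::-1])
E
```

```text
[610.65135852  27.37071082 152.06269134] 116.0951754461556
knob 390 [608.36718509  28.14596346  99.91247832] [600.14402956  18.87984175  92.0202777 ] [617.84324155  35.5690623  103.18465821]
pivot 365 [551.63663144 142.32409416  64.94775084] [542.89526082 121.47260876  61.00340255] [563.73826146 153.64986406  66.98973906]
```

View pics/w1.png

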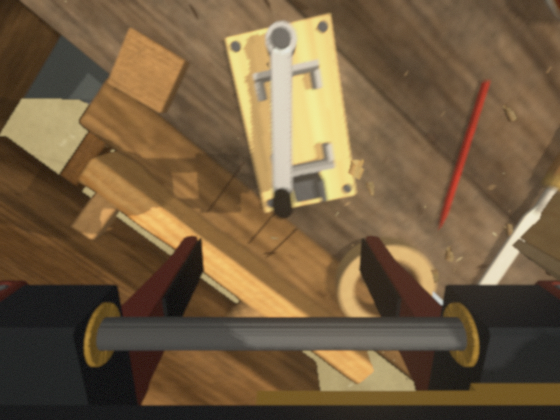

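The wrist view shows the knob at (283,202) between the finger lines, the pivot at (281,38), and the plate turned about 8° to the lever. I descend and grasp the knob.

{"fn": "move_arm", "kwargs": {"commands": [[[0.001, -0.001, 0.02], [0, 0, 0]], [[0.001, -0.001, 0.04], [0, 0, 0]], [[0.001, -0.001, 0.06], [0, 0, 0]], [[0.001, -0.001, 0.075], [0, 0, 0]], [[0.001, -0.001, 0.086], [0, 0, 0]]]}}

```text
clock: 2.7
position: [607.5, 26.3, 64.4]
orientation: [0.531, 0.847, -0.001, -0.001]
contact_force: [-0.3, -0.0, -0.4]
width: 87.7
grip_force: 0.0
```

{"fn": "move_arm", "kwargs": {"commands": [[[0, 0, 0], [0, 0, 0]], [[0, 0, 0], [0, 0, 0]], [[0, 0, 0], [0, 0, 0]], [[0, 0, 0], [0, 0, 0]], [[0, 0, 0], [0, 0, 0]]], "grip": 255, "force": 8}}

```text
clock: 3.12
position: [609.4, 26.3, 67.4]
orientation: [0.531, 0.847, 0.001, 0.001]
contact_force: [0.0, -0.1, 0.1]
width: 57.9
grip_force: 0.0
```

{"fn": "move_arm", "kwargs": {"commands": [[[0, 0, 0], [0, 0, 0]], [[0, 0, 0], [0, 0, 0]], [[0, 0, 0], [0, 0, 0]], [[0, 0, 0], [0, 0, 0]], [[0, 0, 0], [0, 0, 0]]]}}

```text
clock: 3.53
position: [608.6, 26.4, 66.3]
orientation: [0.531, 0.848, 0.0, 0.0]
contact_force: [0.5, -0.7, -0.5]
width: 24.6
grip_force: 0.0
```

```bash
python3 - <<'E'
from h import *
o=telemetry.get_obs();print({k:np.round(o[k],2) for k in('clock','position','contact_force','width','grip_force')},yawof(o['orientation']))
z=np.load('w1.npz');p=cams.camera_params('wrist');T=z['T'];C=cloud(z['d'],p,T);hsv=cv2.cvtColor(z['im'],cv2.COLOR_RGB2HSV)
m=((abs(C[...,2]-12)<5)&(np.hypot(C[...,0]-594,C[...,1]-88)<120)&(hsv[...,2]>170)&(hsv[...,0]>18)&(hsv[...,0]<32)).astype(np.uint8)
nl,l,st,_=cv2.connectedComponentsWithStats(m);k=1+st[1:,4].argmax();uv=np.argwhere(l==k)[:,::-1]
print(cv2.minAreaRect(plane(uv,12,p,T)[:,:2].astype(np.float32)))
pv=np.array([552.5,142.5]);k=o['position'][:2];r=k-pv;phi=np.arctan2(r[1],r[0]);print('r',np.hypot(*r),np.degrees(phi))
# follow the arc: 86deg minus, radius 130
w=yawof(o['orientation']);a=np.radians(5.5)
rows=[tuple(pv+np.hypot(*r)*np.array([np.cos(phi-i*a),np.sin(phi-i*a)]))+(o['position'][2],w-5.5*i) for i in range(1,16)]
print(plan([rows[i:i+5] for i in range(0,15,5)]))
E
```

```text
{'clock': np.float64(3.53), 'position': array([608.61,  26.35,  66.32]), 'contact_force': array([ 0.5 , -0.73, -0.52]), 'width': np.float64(24.56), 'grip_force': np.float64(0.0)} 115.88402351569653
((608.3820190429688, 101.19801330566406), (62.56438064575195, 175.30943298339844), 38.46870803833008)
r 128.99273596637124 -64.21568320426069
[[[0.0006,-0.0124,0.0],[0,0,5.5]],[[0.0024,-0.0246,0.0],[0,0,11.0]],[[0.0054,-0.0366,0.0],[0,0,16.5]],[[0.0095,-0.0483,0.0],[0,0,22.0]],[[0.0147,-0.0595,0.0],[0,0,27.5]]]
[[[0.0006,-0.0124,0.0],[0,0,5.5]],[[0.0024,-0.0246,0.0],[0,0,11.0]],[[0.0053,-0.0366,0.0],[0,0,16.5]],[[0.0094,-0.0483,0.0],[0,0,22.0]],[[0.0146,-0.0596,0.0],[0,0,27.5]]]
[[[0.0007,-0.0123,0.0],[0,0,5.5]],[[0.0025,-0.0246,0.0],[0,0,11.0]],[[0.0054,-0.0366,0.0],[0,0,16.5]],[[0.0095,-0.0483,0.0],[0,0,22.0]],[[0.0147,-0.0595,0.0],[0,0,27.5]]]
(array([444.66839174,  71.66940817,  66.32111699]), np.float64(33.384023515696526))
```

{"fn": "move_arm", "kwargs": {"commands": [[[0, 0, 0], [0, 0, 0]], [[0, 0, 0], [0, 0, 0]], [[0, 0, 0], [0, 0, 0]], [[0, 0, 0], [0, 0, 0]]]}}

```text
clock: 3.87
position: [608.7, 26.4, 66.3]
orientation: [0.531, 0.848, 0.0, 0.0]
contact_force: [-0.1, 0.4, -0.5]
width: 16.9
grip_force: 8.0
```

{"fn": "move_arm", "kwargs": {"commands": [[[0.001, -0.012, 0], [0, 0, 5.5]], [[0.002, -0.025, 0], [0, 0, 11]], [[0.005, -0.037, 0], [0, 0, 16.5]], [[0.01, -0.048, 0], [0, 0, 22]], [[0.015, -0.06, 0], [0, 0, 27.5]]]}}

```text
clock: 4.28
position: [548.0, 13.5, 66.3]
orientation: [0.719, 0.695, 0.0, 0.0]
contact_force: [1.0, 4.4, -1.0]
width: 16.8
grip_force: 8.0
```

Good, the forces are low. I carry on.

{"fn": "move_arm", "kwargs": {"commands": [[[0.001, -0.012, 0], [0, 0, 5.5]], [[0.002, -0.025, 0], [0, 0, 11]], [[0.005, -0.037, 0], [0, 0, 16.5]], [[0.009, -0.048, 0], [0, 0, 22]], [[0.015, -0.06, 0], [0, 0, 27.5]]]}}

```text
clock: 4.7
position: [488.4, 30.4, 66.3]
orientation: [0.863, 0.505, 0.0, 0.0]
contact_force: [1.5, 1.3, -2.0]
width: 17.1
grip_force: 8.0
```

{"fn": "move_arm", "kwargs": {"commands": [[[0.001, -0.012, 0], [0, 0, 5.5]], [[0.002, -0.025, 0], [0, 0, 11]], [[0.005, -0.037, 0], [0, 0, 16.5]], [[0.008, -0.044, 0], [0, 0, 20]], [[0.008, -0.044, 0], [0, 0, 20]]]}}

```text
clock: 5.12
position: [453.4, 59.6, 66.3]
orientation: [0.937, 0.349, 0.0, -0.0]
contact_force: [0.4, 0.4, -2.4]
width: 17.2
grip_force: 8.0
```

{"fn": "move_arm", "kwargs": {"commands": [[[0, 0, 0], [0, 0, 0]], [[0, 0, 0], [0, 0, 0]], [[0, 0, 0], [0, 0, 0]], [[0, 0, 0], [0, 0, 0]], [[0, 0, 0], [0, 0, 0]]], "grip": 120}}

```text
clock: 5.53
position: [454.2, 58.4, 66.3]
orientation: [0.937, 0.349, -0.0, 0.0]
contact_force: [-0.2, 0.4, -0.1]
width: 45.0
grip_force: 0.0
```

{"fn": "move_arm", "kwargs": {"commands": [[[0, 0, -0.02], [0, 0, 0]], [[0, 0, -0.045], [0, 0, 0]], [[0, 0, -0.07], [0, 0, 0]], [[0, 0, -0.09], [0, 0, 0]], [[0, 0, -0.1], [0, 0, 0]]], "grip": 0}}

```text
clock: 5.95
position: [455.3, 58.7, 168.6]
orientation: [0.937, 0.349, 0.002, 0.0]
contact_force: [0.5, -0.3, 0.3]
width: 76.1
grip_force: 0.0
```

```bash
python3 - <<'E'
from h import *
o=telemetry.get_obs();print(o['position'],yawof(o['orientation']))
o,im,d,p=snap('wrist');T=pose(p,o);C=cloud(d,p,T);np.savez('w2.npz',im=im,d=d,T=T);cv2.imwrite('pics/w2.png',im[...,::-1])
o,im,d,p=snap('top');cv2.imwrite('pics/t2.png',im[...,::-1]);np.savez('t2.npz',im=im,d=d)
C=cloud(d,p,pose(p,o));m=(C[...,2]>90)&(C[...,2]<106)&(np.hypot(C[...,0]-552,C[...,1]-142)<145);Q=C[m];print('knob',len(Q),np.median(Q,0) if len(Q) else 0)
o=telemetry.get_obs();plan(line(o['position'],yawof(o['orientation']),[507,309,130],93,10))
E
```

```text
[455.28495     58.68630077 168.61438305] 40.89055426899168
knob 0 0
[[[0.0203,-0.0155,0.0038],[0,0,-5.2]],[[0.0406,-0.0311,0.0075],[0,0,-10.4]],[[0.0609,-0.0466,0.0113],[0,0,-15.6]],[[0.0812,-0.0621,0.0151],[0,0,-20.8]],[[0.1015,-0.0777,0.0188],[0,0,-26.1]]]
[[[0.025,-0.005,0.0038],[0,0,-5.2]],[[0.0501,-0.01,0.0076],[0,0,-10.4]],[[0.0751,-0.015,0.0114],[0,0,-15.6]],[[0.1002,-0.0201,0.0151],[0,0,-20.8]],[[0.1253,-0.0251,0.0189],[0,0,-26.0]]]
```

View pics/w2.png

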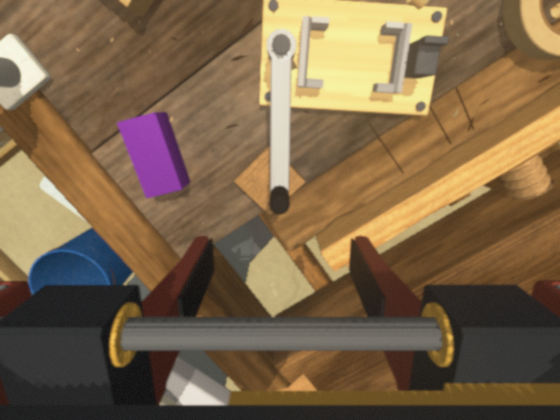

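The wrist view shows the lever open: pivot at (281,43), knob at (280,200), square to the jig, with the pocket at (355,52) free. I move above the block.

{"fn": "move_arm", "kwargs": {"commands": [[[0.02, -0.016, 0.004], [0, 0, -5.2]], [[0.041, -0.031, 0.008], [0, 0, -10.4]], [[0.061, -0.047, 0.011], [0, 0, -15.6]], [[0.081, -0.062, 0.015], [0, 0, -20.8]], [[0.102, -0.078, 0.019], [0, 0, -26]]], "grip": 0}}

```text
clock: 6.47
position: [479.2, 185.1, 145.4]
orientation: [0.833, 0.553, -0.001, -0.0]
contact_force: [1.3, 0.4, -1.0]
width: 87.8
grip_force: 0.0
```

{"fn": "move_arm", "kwargs": {"commands": [[[0.025, -0.005, 0.003], [0, 0, -5.2]], [[0.05, -0.01, 0.006], [0, 0, -10.4]], [[0.075, -0.015, 0.008], [0, 0, -15.6]], [[0.1, -0.02, 0.01], [0, 0, -20.8]], [[0.1, -0.02, 0.01], [0, 0, -26]]]}}

```text
clock: 6.88
position: [501.1, 287.6, 135.1]
orientation: [0.687, 0.727, -0.0, -0.0]
contact_force: [-0.5, -0.9, 1.4]
width: 87.3
grip_force: 0.0
```

```bash
python3 - <<'E'
from h import *
o,im,d,p=snap('wrist');T=pose(p,o);C=cloud(d,p,T);cv2.imwrite('pics/w3.png',im[...,::-1])
print(o['position'],yawof(o['orientation']))
m=((abs(C[...,2]-35)<6)&(np.hypot(C[...,0]-507,C[...,1]-309)<60)).astype(np.uint8);m=cv2.morphologyEx(m,cv2.MORPH_OPEN,np.ones((3,3)))
nl,l,st,_=cv2.connectedComponentsWithStats(m);k=1+st[1:,4].argmax();uv=np.argwhere(l==k)[:,::-1]
print('block z',np.median(C[l==k][:,2]),cv2.minAreaRect(plane(uv,35,p,T)[:,:2].astype(np.float32)),st[k])
# jig from w2
z=np.load('w2.npz');T=z['T'];C=cloud(z['d'],p,T);hsv=cv2.cvtColor(z['im'],cv2.COLOR_RGB2HSV)
near=np.hypot(C[...,0]-594,C[...,1]-88)<120
m=near&(C[...,2]>7)&(C[...,2]<17)&(hsv[...,2]>140)&(hsv[...,1]>60)&(hsv[...,0]>17)&(hsv[...,0]<32)
m=cv2.morphologyEx(m.astype(np.uint8),cv2.MORPH_OPEN,np.ones((5,5)));nl,l,st,_=cv2.connectedComponentsWithStats(m);k=1+st[1:,4].argmax()
uv=np.argwhere(l==k)[:,::-1];print('base',cv2.minAreaRect(plane(uv,12,p,T)[:,:2].astype(np.float32)),st[k])
g=near&(hsv[...,1]<50)&(abs(C[...,2]-31)<5);Q=C[g][:,:2].astype(np.float32)
Q=Q[np.hypot(Q[:,0]-594,Q[:,1]-88)<58];print('walls',cv2.minAreaRect(Q),len(Q))
q=C[near&(C[...,2]>61)&(C[...,2]<68)&(np.hypot(C[...,0]-552,C[...,1]-142)<20)];print('pivot',q.mean(0),(q.min(0)+q.max(0))/2)
E
```

```text
[501.09752478 287.6302904  135.07773728] 93.27508763237654
block z 36.283157150386444 ((506.2374572753906, 309.739501953125), (39.96223449707031, 80.14372253417969), 2.5930895805358887) [ 268  126   46   87 3783]
base ((592.4451904296875, 88.89462280273438), (100.72157287597656, 175.4648895263672), 37.58699035644531) [  262     0   182   116 12697]
walls ((593.2261962890625, 88.33757019042969), (60.350948333740234, 101.95744323730469), 37.590660095214844) 1508
pivot [550.68181469 142.44674118  65.01815891] [548.45513393 139.22612013  64.08282228]
```

View pics/w3.png

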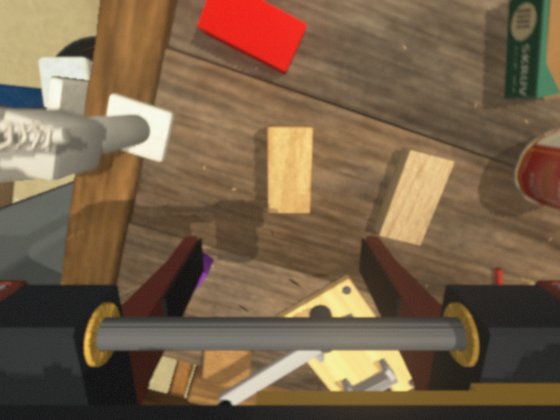

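The wrist view shows the tall block at (290,170) with free space on both sides, the flat offcut at (415,197) and the lamp at (135,130). I descend on the block.

{"fn": "move_arm", "kwargs": {"commands": [[[0.01, 0.003, 0.01], [0, 0, 0.7]], [[0.022, 0.0065, 0.03], [0, 0, 0.7]], [[0.022, 0.0065, 0.06], [0, 0, 0.7]], [[0.022, 0.0065, 0.085], [0, 0, 0.7]], [[0.022, 0.0065, 0.105], [0, 0, 0.7]]]}}

```text
clock: 7.35
position: [504.5, 305.2, 28.9]
orientation: [0.694, 0.72, -0.002, -0.0]
contact_force: [0.2, -0.3, 0.3]
width: 87.6
grip_force: 0.0
```

{"fn": "move_arm", "kwargs": {"commands": [[[0, 0, 0.01], [0, 0, 0]], [[0, 0, 0.018], [0, 0, 0]], [[0, 0, 0.022], [0, 0, 0]], [[0, 0, 0.022], [0, 0, 0]], [[0, 0, 0.022], [0, 0, 0]]]}}

```text
clock: 7.77
position: [506.8, 306.7, 10.9]
orientation: [0.694, 0.72, 0.0, 0.0]
contact_force: [0.7, 0.6, 0.8]
width: 87.5
grip_force: 0.0
```

{"fn": "move_arm", "kwargs": {"commands": [[[0, 0, 0], [0, 0, 0]], [[0, 0, 0], [0, 0, 0]], [[0, 0, 0], [0, 0, 0]], [[0, 0, 0], [0, 0, 0]], [[0, 0, 0], [0, 0, 0]]], "grip": 255, "force": 20}}

```text
clock: 8.18
position: [506.5, 306.7, 10.7]
orientation: [0.693, 0.72, 0.0, 0.0]
contact_force: [0.5, -0.1, 0.4]
width: 58.2
grip_force: 0.0
```

{"fn": "move_arm", "kwargs": {"commands": [[[0, 0, 0], [0, 0, 0]], [[0, 0, 0], [0, 0, 0]], [[0, 0, 0], [0, 0, 0]], [[0, 0, 0], [0, 0, 0]], [[0, 0, 0], [0, 0, 0]]]}}

```text
clock: 8.6
position: [506.3, 306.6, 10.2]
orientation: [0.693, 0.72, -0.0, -0.0]
contact_force: [0.2, 0.3, -0.5]
width: 24.3
grip_force: 0.0
```

```bash
python3 - <<'E'
from h import *
o=telemetry.get_obs();q=o['position'];w=yawof(o['orientation']);print(q,w,o['width'],o['grip_force'],o['contact_force'])
# block centre relative to TCP from picture (506.2,309.7): keep along-block offset
c,s=np.cos(np.radians(w)),np.sin(np.radians(w));off=c*(506.2-q[0])+s*(309.7-q[1]);print('block offset along tool x',off)
u=np.array([c,s]); wj=127.6; uj=np.array([np.cos(np.radians(wj)),np.sin(np.radians(wj))])
t=np.array([592.6,88.6])-off*uj; print('TCP target',t)
up=[(q[0],q[1],q[2]+z,w) for z in (20,45,70,90,100)]
plan([up]+line([q[0],q[1],q[2]+100],w,[t[0],t[1],q[2]+80],wj,10))
E
```

```text
[506.25504536 306.56244756  10.22240096] 92.18530496466857 24.34454100705673 0.0 [ 0.2120002   0.33360078 -0.531235  ]
block offset along tool x 3.1373695510288373
TCP target [594.51425086  86.1142946 ]
[[[0.0,0.0,-0.02],[0,0,-0.0]],[[0.0,0.0,-0.045],[0,0,-0.0]],[[0.0,0.0,-0.07],[0,0,-0.0]],[[0.0,0.0,-0.09],[0,0,-0.0]],[[0.0,0.0,-0.1],[0,0,-0.0]]]
[[[-0.0224,0.008,0.002],[0,0,-3.5]],[[-0.0447,0.016,0.004],[0,0,-7.1]],[[-0.0671,0.0239,0.006],[0,0,-10.6]],[[-0.0895,0.0319,0.008],[0,0,-14.2]],[[-0.1118,0.0399,0.01],[0,0,-17.7]]]
[[[-0.0238,0.0008,0.002],[0,0,-3.5]],[[-0.0475,0.0016,0.004],[0,0,-7.1]],[[-0.0712,0.0024,0.006],[0,0,-10.6]],[[-0.095,0.0032,0.008],[0,0,-14.2]],[[-0.1187,0.004,0.01],[0,0,-17.7]]]
```

Width 24 mm with no grip force means the block is not between the pads. I look before moving.

```bash
python3 - <<'E'
from h import *
ims=[]
for n in('side','wrist'):
    o,im,d,p=snap(n);ims.append(im);np.savez(n+'4.npz',im=im,d=d,T=pose(p,o))
cv2.imwrite('pics/s4.png',np.vstack([cv2.resize(ims[0][100:330,130:450],(800,575)) ])[...,::-1]);cv2.imwrite('pics/w4.png',ims[1][...,::-1])
o=telemetry.get_obs();print(o['clock'],o['width'],o['grip_force'],o['position'])
E
```

```text
8.7 16.59179190609495 0.0 [506.24923071 306.57937001  10.2169179 ]
```

View pics/s4.png

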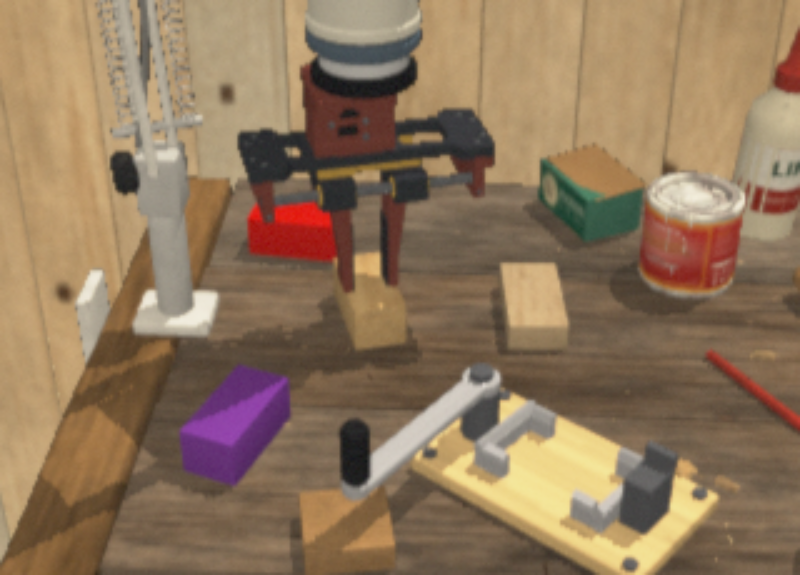

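View pics/w4.png

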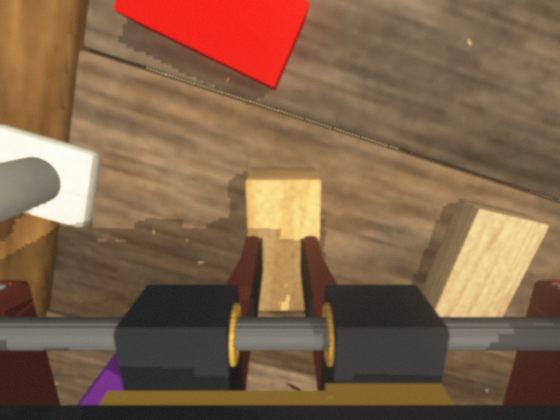

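The fingers appear to be closed over the block's top face (side crop tips near (347,288),(390,283)), not straddling it. I check the fingertip height by depth.

```bash
python3 - <<'E'
from h import *
z=np.load('side4.npz');p=cams.camera_params('side');C=cloud(z['d'],p,z['T'])
for u in (262,266,269,272,278,282,286,290):
    print(u,[(v,*C[v,u].round(0).astype(int)) for v in range(190,226,4)])
z=np.load('wrist4.npz');p=cams.camera_params('wrist');C=cloud(z['d'],p,z['T'])
for uv in ((285,200),(285,280),(285,175),(400,150),(260,250),(310,250)): print(uv,C[uv[1],uv[0]].round(1))
o=telemetry.get_obs();print(o['width'],o['qpos'].round(3))
E
```

```text
262 [(190, np.int64(494), np.int64(398), np.int64(35)), (194, np.int64(494), np.int64(398), np.int64(25)), (198, np.int64(493), np.int64(399), np.int64(15)), (202, np.int64(493), np.int64(396), np.int64(7)), (206, np.int64(492), np.int64(392), np.int64(0)), (210, np.int64(490), np.int64(379), np.int64(-1)), (214, np.int64(487), np.int64(362), np.int64(-1)), (218, np.int64(484), np.int64(344), np.int64(2)), (222, np.int64(482), np.int64(331), np.int64(1))]
266 [(190, np.int64(486), np.int64(294), np.int64(95)), (194, np.int64(486), np.int64(296), np.int64(85)), (198, np.int64(486), np.int64(296), np.int64(77)), (202, np.int64(485), np.int64(294), np.int64(69)), (206, np.int64(487), np.int64(305), np.int64(54)), (210, np.int64(486), np.int64(302), np.int64(46)), (214, np.int64(488), np.int64(317), np.int64(28)), (218, np.int64(488), np.int64(318), np.int64(18)), (222, np.int64(488), np.int64(321), np.int64(7))]
269 [(190, np.int64(491), np.int64(292), np.int64(96)), (194, np.int64(491), np.int64(294), np.int64(86)), (198, np.int64(491), np.int64(294), np.int64(77)), (202, np.int64(491)
[... 2139 characters left out ...]

290 [(190, np.int64(531), np.int64(295), np.int64(89)), (194, np.int64(559), np.int64(426), np.int64(1)), (198, np.int64(554), np.int64(405), np.int64(4)), (202, np.int64(551), np.int64(391), np.int64(3)), (206, np.int64(549), np.int64(378), np.int64(1)), (210, np.int64(545), np.int64(362), np.int64(2)), (214, np.int64(543), np.int64(349), np.int64(0)), (218, np.int64(528), np.int64(278), np.int64(38)), (222, np.int64(526), np.int64(270), np.int64(35))]
(285, 200) [506.  338.4  36.2]
(285, 280) [508.  290.2  36. ]
(285, 175) [505.6 349.7  26.1]
(400, 150) [586.7 359.2 -27.1]
(260, 250) [494.2 316.5  52.4]
(310, 250) [519.  318.6  54.8]
16.59179190609495 [0.524 0.639 1.796 0.    0.707 0.486]
```

```bash
python3 - <<'E'
from h import *
p=cams.camera_params('wrist');H=np.array(p['hand_eye'])
for f in('w1','w2','wrist4'):
    d=np.load(f+'.npz')['d'];X=cloud(d,p,H)  # tool coords
    m=(abs(X[...,0])<25)&(X[...,2]>-75)&(X[...,2]<15)&(abs(X[...,1])<62)
    Q=X[m];print(f,len(Q))
    for s in(-1,1):
        q=Q[Q[:,1]*s>0];i=q[:,2].argsort()[::-1]
        print(s,np.percentile(q[:,2],[100,99,95,90]).round(1),q[i[:40:8]].round(1).tolist())
print(telemetry.get_obs()['width'])
E
```

```text
w1 4429
-1 [-25.8 -27.8 -30.7 -34.5] [[9.7, -46.0, -25.8], [6.7, -44.8, -26.9], [11.7, -50.3, -27.6], [11.8, -47.5, -27.9], [1.2, -44.9, -28.2]]
1 [-25.8 -27.3 -30.6 -34.4] [[4.4, 43.3, -25.8], [11.4, 47.5, -26.6], [6.2, 42.9, -26.9], [11.7, 45.7, -27.3], [1.7, 43.1, -27.7]]
w2 4123
-1 [-25.5 -27.6 -30.7 -34.2] [[-0.7, -39.5, -25.5], [11.5, -46.6, -27.2], [4.5, -39.3, -27.4], [-0.3, -39.0, -27.7], [11.4, -41.4, -28.2]]
1 [-25.6 -27.4 -30.6 -34.3] [[8.6, 37.5, -25.6], [-9.5, 37.4, -26.5], [11.6, 40.9, -27.1], [10.6, 38.1, -27.5], [-2.5, 37.2, -27.9]]
wrist4 14223
-1 [10.9 10.1  9.6  9.3] [[10.3, -56.9, 10.9], [-6.0, -39.1, 10.4], [-14.9, -39.6, 10.4], [24.2, -25.9, 10.3], [24.2, -27.8, 10.3]]
1 [11.3 10.3  9.8  9.6] [[15.8, 53.2, 11.3], [-13.4, 54.6, 10.7], [-20.9, 54.5, 10.6], [23.5, 46.6, 10.5], [24.2, 33.0, 10.5]]
16.59179190609495
```

The depth in three frames agrees: the real fingertips end about 27 mm short of the reported TCP, so the tips are now at about z = 37, just above the block. I allow for this by opening, going 27 mm lower, and then gripping.

{"fn": "move_arm", "kwargs": {"commands": [[[0, 0, 0], [0, 0, 0]], [[0, 0, 0], [0, 0, 0]], [[0, 0, 0], [0, 0, 0]], [[0, 0, 0], [0, 0, 0]], [[0, 0, 0], [0, 0, 0]]], "grip": 0}}

```text
clock: 9.12
position: [506.3, 306.6, 10.3]
orientation: [0.694, 0.72, 0.0, -0.0]
contact_force: [-0.1, -0.7, 0.3]
width: 46.3
grip_force: 0.0
```

{"fn": "move_arm", "kwargs": {"commands": [[[0, 0, 0], [0, 0, 0]], [[0, 0, 0], [0, 0, 0]], [[0, 0, 0], [0, 0, 0]], [[0, 0, 0], [0, 0, 0]], [[0, 0, 0], [0, 0, 0]]]}}

```text
clock: 9.53
position: [506.3, 306.6, 10.3]
orientation: [0.693, 0.72, 0.0, 0.0]
contact_force: [0.9, 0.9, 0.7]
width: 80.0
grip_force: 0.0
```

{"fn": "move_arm", "kwargs": {"commands": [[[0, 0, 0.005], [0, 0, 0]], [[0, 0, 0.01], [0, 0, 0]], [[0, 0, 0.014], [0, 0, 0]], [[0, 0, 0.017], [0, 0, 0]], [[0, 0, 0.018], [0, 0, 0]]]}}

```text
clock: 9.95
position: [505.8, 306.3, -8.6]
orientation: [0.694, 0.72, -0.001, -0.0]
contact_force: [0.1, -0.9, -0.6]
width: 88.1
grip_force: 0.0
```

{"fn": "move_arm", "kwargs": {"commands": [[[0.002, 0, 0.003], [0, 0, 0]], [[0.003, 0, 0.006], [0, 0, 0]], [[0.003, 0, 0.009], [0, 0, 0]], [[0.003, 0, 0.01], [0, 0, 0]], [[0.003, 0, 0.01], [0, 0, 0]]]}}

```text
clock: 10.37
position: [505.9, 309.5, -18.1]
orientation: [0.693, 0.721, -0.0, -0.0]
contact_force: [0.4, 0.3, -0.1]
width: 87.7
grip_force: 0.0
```

{"fn": "move_arm", "kwargs": {"commands": [[[0, 0, 0], [0, 0, 0]], [[0, 0, 0], [0, 0, 0]], [[0, 0, 0], [0, 0, 0]], [[0, 0, 0], [0, 0, 0]], [[0, 0, 0], [0, 0, 0]]], "grip": 255, "force": 20}}

```text
clock: 10.78
position: [506.3, 309.6, -17.6]
orientation: [0.694, 0.72, 0.0, 0.0]
contact_force: [-0.1, 0.6, 0.6]
width: 57.8
grip_force: 0.0
```

{"fn": "move_arm", "kwargs": {"commands": [[[0, 0, 0], [0, 0, 0]], [[0, 0, 0], [0, 0, 0]], [[0, 0, 0], [0, 0, 0]], [[0, 0, 0], [0, 0, 0]], [[0, 0, 0], [0, 0, 0]]]}}

```text
clock: 11.2
position: [506.3, 309.6, -17.7]
orientation: [0.694, 0.72, 0.0, 0.0]
contact_force: [0.3, -0.1, -0.3]
width: 39.9
grip_force: 20.0
```

```bash
python3 - <<'E'
from h import *
o=telemetry.get_obs();q=o['position'];w=yawof(o['orientation']);print(q,w,o['width'],o['grip_force'],o['contact_force'])
c,s=np.cos(np.radians(w)),np.sin(np.radians(w));off=c*(506.2-q[0])+s*(309.7-q[1]);print('off',off)
wj=127.6; uj=np.array([np.cos(np.radians(wj)),np.sin(np.radians(wj))])
t=np.array([592.6,88.6])-off*uj; print('TCP target',t)
up=[(q[0],q[1],q[2]+z,w) for z in (20,45,70,90,100)]
plan([up]+line([q[0],q[1],q[2]+100],w,[t[0],t[1],q[2]+80],wj,10))
E
```

```text
[506.25171745 309.60473731 -17.6755029 ] 92.1842164934582 39.920565971999245 20.00006765127182 [ 0.29450631 -0.10569907 -0.32160576]
off 0.0971645646701442
TCP target [592.65928449  88.52301752]
[[[0.0,0.0,-0.02],[0,0,-0.0]],[[0.0,0.0,-0.045],[0,0,-0.0]],[[0.0,0.0,-0.07],[0,0,-0.0]],[[0.0,0.0,-0.09],[0,0,-0.0]],[[0.0,0.0,-0.1],[0,0,-0.0]]]
[[[-0.0224,0.0078,0.002],[0,0,-3.5]],[[-0.0448,0.0156,0.004],[0,0,-7.1]],[[-0.0673,0.0234,0.006],[0,0,-10.6]],[[-0.0897,0.0312,0.008],[0,0,-14.2]],[[-0.1121,0.039,0.01],[0,0,-17.7]]]
[[[-0.0237,0.0006,0.002],[0,0,-3.5]],[[-0.0475,0.0012,0.004],[0,0,-7.1]],[[-0.0712,0.0018,0.006],[0,0,-10.6]],[[-0.0949,0.0024,0.008],[0,0,-14.2]],[[-0.1186,0.003,0.01],[0,0,-17.7]]]
```

The block is held at 39.9 mm. I lift it and carry it above the pocket.

{"fn": "move_arm", "kwargs": {"commands": [[[0, 0, -0.02], [0, 0, 0]], [[0, 0, -0.045], [0, 0, 0]], [[0, 0, -0.07], [0, 0, 0]], [[0, 0, -0.09], [0, 0, 0]], [[0, 0, -0.1], [0, 0, 0]]]}}

```text
clock: 11.62
position: [507.3, 310.3, 84.8]
orientation: [0.693, 0.72, 0.002, 0.0]
contact_force: [0.9, 1.3, -0.8]
width: 39.9
grip_force: 20.0
```

{"fn": "move_arm", "kwargs": {"commands": [[[-0.022, 0.008, 0.002], [0, 0, -3.5]], [[-0.045, 0.016, 0.004], [0, 0, -7.1]], [[-0.067, 0.023, 0.006], [0, 0, -10.6]], [[-0.09, 0.031, 0.008], [0, 0, -14.2]], [[-0.112, 0.039, 0.01], [0, 0, -17.7]]]}}

```text
clock: 12.03
position: [549.1, 197.9, 71.6]
orientation: [0.573, 0.82, -0.0, -0.0]
contact_force: [0.5, 0.7, -0.9]
width: 40.2
grip_force: 20.0
```

{"fn": "move_arm", "kwargs": {"commands": [[[-0.024, 0.001, 0.002], [0, 0, -3.5]], [[-0.048, 0.001, 0.004], [0, 0, -7.1]], [[-0.071, 0.002, 0.006], [0, 0, -10.6]], [[-0.095, 0.002, 0.008], [0, 0, -14.2]], [[-0.119, 0.003, 0.01], [0, 0, -17.7]]]}}

```text
clock: 12.45
position: [592.4, 87.1, 61.4]
orientation: [0.44, 0.898, -0.0, -0.001]
contact_force: [0.9, -0.4, -1.4]
width: 39.7
grip_force: 20.0
```

{"fn": "move_arm", "kwargs": {"commands": [[[0, 0, 0], [0, 0, 0]], [[0, 0, 0], [0, 0, 0]], [[0, 0, 0], [0, 0, 0]]]}}

```text
clock: 12.7
position: [592.1, 88.6, 61.8]
orientation: [0.442, 0.897, -0.0, -0.001]
contact_force: [-0.4, 0.1, -1.3]
width: 40.0
grip_force: 20.0
```

```bash
python3 - <<'E'
from h import *
o,im,d,p=snap('wrist');T=pose(p,o);C=cloud(d,p,T);q=o['position'];w=yawof(o['orientation']);print(q,w,o['width'],o['contact_force'])
# block's front end in the wrist view: top-face points in tool coords
X=cloud(d,p,np.array(p['hand_eye']));hsv=cv2.cvtColor(im,cv2.COLOR_RGB2HSV)
m=(X[...,2]>-60)&(X[...,2]<-30)&(abs(X[...,1])<19)&(X[...,0]>13)&(X[...,0]<60);Q=X[m];print('blk top tool z',np.median(Q[:,2]),'front x',np.percentile(Q[:,0],[95,99,100]),'y',Q[:,1].min(),Q[:,1].max())
o2,im2,d2,p2=snap('side');cv2.imwrite('pics/s5.png',cv2.resize(im2[170:370,200:480],(784,560))[...,::-1])
plan([[(592.6,88.6,q[2]-10,127.6)]])
E
```

```text
[592.08542519  88.56310727  61.78870466] 127.50194853562938 40.008475091812336 [-0.40921875  0.10643509 -1.3286819 ]
blk top tool z -53.72784234426942 front x [40.80441575 40.97801013 41.3868593 ] y -18.99269783276338 18.989815082874564
[[[-0.0008,-0.0,0.0103],[0,0,0.0]]]
```

View pics/s5.png

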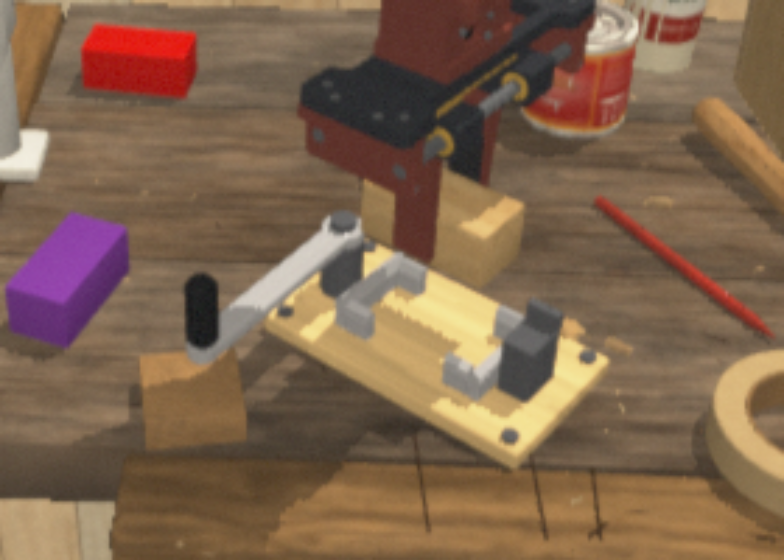

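The side view shows the block held level above the pocket (block at crop (480,235), pocket around (430,310)). The lever is clear to the left. I lower the block.

{"fn": "move_arm", "kwargs": {"commands": [[[-0.001, 0, 0.01], [0, 0, 0]], [[-0.001, 0, 0.022], [0, 0, 0]], [[-0.001, 0, 0.032], [0, 0, 0]], [[-0.001, 0, 0.038], [0, 0, 0]], [[-0.001, 0, 0.04], [0, 0, 0]]]}}

```text
clock: 13.22
position: [592.0, 87.5, 20.2]
orientation: [0.442, 0.897, -0.001, -0.001]
contact_force: [-0.2, -0.2, -1.1]
width: 40.0
grip_force: 20.0
```

{"fn": "move_arm", "kwargs": {"commands": [[[0, 0, 0.003], [0, 0, 0]], [[0, 0, 0.006], [0, 0, 0]], [[0, 0, 0.009], [0, 0, 0]], [[0, 0, 0.012], [0, 0, 0]], [[0, 0, 0.014], [0, 0, 0]]]}}

```text
clock: 13.63
position: [593.4, 87.5, 8.1]
orientation: [0.442, 0.897, 0.0, 0.0]
contact_force: [0.1, -0.8, -1.4]
width: 39.6
grip_force: 20.0
```

{"fn": "move_arm", "kwargs": {"commands": [[[0, 0, 0.003], [0, 0, 0]], [[0, 0, 0.006], [0, 0, 0]], [[0, 0, 0.009], [0, 0, 0]], [[0, 0, 0.011], [0, 0, 0]], [[0, 0, 0.012], [0, 0, 0]]]}}

```text
clock: 14.05
position: [593.1, 87.4, -4.1]
orientation: [0.442, 0.897, -0.0, -0.0]
contact_force: [0.3, -1.1, -0.4]
width: 39.5
grip_force: 20.0
```

{"fn": "move_arm", "kwargs": {"commands": [[[0, 0, 0.001], [0, 0, 0]], [[0, 0, 0.002], [0, 0, 0]], [[0, 0, 0.003], [0, 0, 0]], [[0, 0, 0.0035], [0, 0, 0]], [[0, 0, 0.0035], [0, 0, 0]]]}}

```text
clock: 14.47
position: [593.4, 87.5, -5.7]
orientation: [0.442, 0.897, 0.0, 0.0]
contact_force: [-5.4, -1.5, 14.0]
width: 39.8
grip_force: 20.0
```

Contact at about the expected height. I release, rise and check.

{"fn": "move_arm", "kwargs": {"commands": [[[0, 0, -0.001], [0, 0, 0]], [[0, 0, -0.001], [0, 0, 0]], [[0, 0, -0.001], [0, 0, 0]], [[0, 0, -0.001], [0, 0, 0]], [[0, 0, -0.001], [0, 0, 0]]], "grip": 60}}

```text
clock: 14.88
position: [593.3, 87.5, -6.5]
orientation: [0.442, 0.897, -0.0, -0.0]
contact_force: [-1.2, 0.2, -0.3]
width: 66.4
grip_force: 0.0
```

{"fn": "move_arm", "kwargs": {"commands": [[[0, 0, -0.02], [0, 0, 0]], [[0, 0, -0.05], [0, 0, 0]], [[0, 0, -0.085], [0, 0, 0]], [[0, 0, -0.115], [0, 0, 0]], [[0, 0, -0.13], [0, 0, 0]]]}}

```text
clock: 15.3
position: [595.1, 87.7, 127.4]
orientation: [0.442, 0.897, 0.001, 0.002]
contact_force: [1.8, -0.2, -0.0]
width: 67.2
grip_force: 0.0
```

{"fn": "move_arm", "kwargs": {"commands": [[[-0.03, 0, 0], [0, 0, 0]], [[-0.06, 0, 0], [0, 0, 0]], [[-0.06, 0, 0], [0, 0, 0]]]}}

```text
clock: 15.55
position: [633.2, 36.9, 124.8]
orientation: [0.442, 0.897, 0.001, 0.002]
contact_force: [-1.4, 0.5, 0.8]
width: 67.4
grip_force: 0.0
```

```bash
python3 - <<'E'
from h import *
o,im,d,p=snap('wrist');T=pose(p,o);C=cloud(d,p,T);print(o['position'],o['width'])
cv2.imwrite('pics/w6.png',im[...,::-1])
a=np.radians(127.6);J=np.array([592.6,88.6]);e=C[...,:2]-J
jx=e@np.array([np.sin(a),-np.cos(a)]);jy=e@np.array([np.cos(a),np.sin(a)])
m=(abs(jx)<17)&(abs(jy)<37)&(C[...,2]>25)&(C[...,2]<60);A=np.c_[jx[m],jy[m],np.ones(m.sum())];c,*_=np.linalg.lstsq(A,C[m][:,2],rcond=None)
print('block top z',c[2],'tilt over 40/80mm',c[0]*40,c[1]*80,m.sum())
m2=(abs(jx)>42)&(abs(jx)<48)&(abs(jy)<60)&(abs(C[...,2]-12)<8);print('base z',np.median(C[m2][:,2]))
mt=(abs(C[...,2]-c[2])<4)&(abs(jx)<26)&(abs(jy)<46);print('extent',np.percentile(jx[mt],[1,99]),np.percentile(jy[mt],[1,99]))
k=(C[...,2]>90)&(C[...,2]<106)&(np.hypot(C[...,0]-454,C[...,1]-58)<40);print('knob',k.sum(),C[k].mean(0) if k.sum() else 0)
E
```

```text
[633.24860231  36.91552734 124.75248918] 67.3812746567012
block top z 48.29306712558531 tilt over 40/80mm -0.01764541194654646 0.02811206532793875 3966
base z 13.274734762444893
extent [-20.237964   18.8176957] [-38.96422821  38.71552804]
knob 984 [454.85524     60.34928015  99.1698931 ]
```

View pics/w6.png

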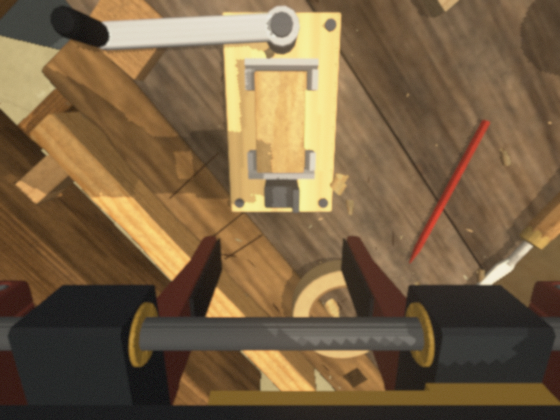

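The block is seated: its top is 35.0 mm above the base, tilt is nil, and it is centred at (280,120) in the view. The knob is at (80,27). I go back to the knob.

```bash
python3 - <<'E'
from h import *
o=telemetry.get_obs();q=o['position'];w=yawof(o['orientation']);print(q,w)
k=[454.4,59.2]
p,y=plan(line(q,w,[*k,125],41,15)); print(p,y)
plan([[(*k,100,41),(*k,42,41)]],p,y)
E
```

```text
[631.3308606   38.2604921  123.97335679] 127.45014745772745
[[[0.0083,-0.0085,-0.0001],[0,0,5.8]],[[0.0166,-0.017,-0.0001],[0,0,11.5]],[[0.0248,-0.0255,-0.0002],[0,0,17.3]],[[0.0331,-0.0341,-0.0003],[0,0,23.1]],[[0.0414,-0.0426,-0.0003],[0,0,28.8]]]
[[[0.0032,-0.0114,-0.0001],[0,0,5.8]],[[0.0063,-0.0229,-0.0002],[0,0,11.5]],[[0.0095,-0.0343,-0.0002],[0,0,17.3]],[[0.0126,-0.0458,-0.0003],[0,0,23.1]],[[0.0158,-0.0572,-0.0004],[0,0,28.8]]]
[[[-0.0028,-0.0116,-0.0001],[0,0,5.8]],[[-0.0055,-0.0231,-0.0001],[0,0,11.6]],[[-0.0083,-0.0347,-0.0002],[0,0,17.3]],[[-0.011,-0.0462,-0.0003],[0,0,23.1]],[[-0.0138,-0.0578,-0.0003],[0,0,28.9]]]
[454.39551126  59.19615543 124.97335679] 40.95014745772746
[[[0.0,0.0,0.025],[0,0,-0.0]],[[0.0,0.0,0.083],[0,0,-0.0]]]
```

{"fn": "move_arm", "kwargs": {"commands": [[[0.008, -0.009, 0], [0, 0, 5.8]], [[0.017, -0.017, 0], [0, 0, 11.5]], [[0.025, -0.026, 0], [0, 0, 17.3]], [[0.033, -0.034, 0], [0, 0, 23]], [[0.0415, -0.0425, 0], [0, 0, 28.8]]], "grip": 0}}

```text
clock: 16.02
position: [569.4, 47.5, 123.2]
orientation: [0.653, 0.758, -0.0, -0.001]
contact_force: [-0.5, 0.6, -0.6]
width: 87.9
grip_force: 0.0
```

{"fn": "move_arm", "kwargs": {"commands": [[[0.003, -0.011, 0], [0, 0, 5.8]], [[0.006, -0.023, 0], [0, 0, 11.5]], [[0.01, -0.034, 0], [0, 0, 17.3]], [[0.013, -0.046, 0], [0, 0, 23]], [[0.016, -0.057, 0], [0, 0, 28.8]]]}}

```text
clock: 16.43
position: [510.4, 54.7, 123.3]
orientation: [0.821, 0.572, -0.001, -0.0]
contact_force: [-0.6, -0.6, 0.1]
width: 87.7
grip_force: 0.0
```

{"fn": "move_arm", "kwargs": {"commands": [[[-0.003, -0.012, 0], [0, 0, 5.8]], [[-0.006, -0.023, 0], [0, 0, 11.5]], [[-0.008, -0.035, 0], [0, 0, 17.3]], [[-0.011, -0.046, 0], [0, 0, 23]], [[-0.014, -0.058, 0], [0, 0, 28.8]]]}}

```text
clock: 16.85
position: [451.4, 61.2, 123.4]
orientation: [0.937, 0.35, -0.001, -0.0]
contact_force: [0.2, 0.4, 0.2]
width: 87.9
grip_force: 0.0
```

{"fn": "move_arm", "kwargs": {"commands": [[[0, 0, 0], [0, 0, 0]], [[0, 0, 0], [0, 0, 0]], [[0, 0, 0], [0, 0, 0]]]}}

```text
clock: 17.1
position: [453.4, 61.0, 123.9]
orientation: [0.936, 0.353, 0.0, 0.0]
contact_force: [0.2, 0.3, 0.1]
width: 87.8
grip_force: 0.0
```

{"fn": "move_arm", "kwargs": {"commands": [[[0, 0.001, 0.02], [0, 0, 0]], [[0, 0.002, 0.042], [0, 0, 0]], [[0, 0.002, 0.062], [0, 0, 0]], [[0, 0.002, 0.076], [0, 0, 0]], [[0, 0.002, 0.081], [0, 0, 0]]]}}

```text
clock: 17.52
position: [453.7, 59.1, 40.9]
orientation: [0.936, 0.353, -0.001, -0.0]
contact_force: [-0.9, -0.7, -0.3]
width: 88.1
grip_force: 0.0
```

{"fn": "move_arm", "kwargs": {"commands": [[[0, 0, 0], [0, 0, 0]], [[0, 0, 0], [0, 0, 0]], [[0, 0, 0], [0, 0, 0]], [[0, 0, 0], [0, 0, 0]], [[0, 0, 0], [0, 0, 0]]], "grip": 255, "force": 8}}

```text
clock: 17.93
position: [454.9, 59.3, 43.6]
orientation: [0.936, 0.352, 0.001, 0.0]
contact_force: [0.7, 0.7, 0.1]
width: 58.0
grip_force: 0.0
```

{"fn": "move_arm", "kwargs": {"commands": [[[0, 0, 0], [0, 0, 0]], [[0, 0, 0], [0, 0, 0]], [[0, 0, 0], [0, 0, 0]], [[0, 0, 0], [0, 0, 0]], [[0, 0, 0], [0, 0, 0]]]}}

```text
clock: 18.35
position: [454.2, 59.2, 42.8]
orientation: [0.936, 0.352, 0.0, 0.0]
contact_force: [-0.1, -0.2, 0.2]
width: 24.6
grip_force: 0.0
```

{"fn": "move_arm", "kwargs": {"commands": [[[0, 0, 0], [0, 0, 0]], [[0, 0, 0], [0, 0, 0]], [[0, 0, 0], [0, 0, 0]]]}}

```text
clock: 18.6
position: [454.1, 59.2, 42.8]
orientation: [0.936, 0.352, -0.0, -0.0]
contact_force: [-0.2, -0.2, 0.9]
width: 17.9
grip_force: 8.0
```

```bash
python3 - <<'E'
from h import *
o=telemetry.get_obs();q=o['position'];w=yawof(o['orientation']);print(q,w,o['width'],o['grip_force'])
pv=np.array([551.1,142.5]);r=q[:2]-pv;R0=np.hypot(*r);phi=np.arctan2(r[1],r[0]);print(R0,np.degrees(phi))
tot=-52.4-np.degrees(phi);n=17;print('total',tot)
rows=[]
for i in range(1,n+1):
    f=phi+np.radians(tot*i/n);rr=R0+(129.5-R0)*i/n
    rows.append((*(pv+rr*np.array([np.cos(f),np.sin(f)])),q[2],w+tot*i/n))
plan([rows[i:i+5] for i in range(0,n,5)])
E
```

```text
[454.13819006  59.17800569  42.77150996] 41.18335634303951 17.872341351727563 8.000041411723942
127.84423069749357 -139.3266107518035
total 86.92661075180351
[[[0.0003,0.0114,0.0],[0,0,-5.1]],[[0.0016,0.0227,0.0],[0,0,-10.2]],[[0.004,0.0339,0.0],[0,0,-15.3]],[[0.0073,0.0449,0.0],[0,0,-20.5]],[[0.0116,0.0555,0.0],[0,0,-25.6]]]
[[[0.0003,0.0114,0.0],[0,0,-5.1]],[[0.0016,0.0228,0.0],[0,0,-10.2]],[[0.004,0.034,0.0],[0,0,-15.3]],[[0.0073,0.045,0.0],[0,0,-20.4]],[[0.0116,0.0557,0.0],[0,0,-25.5]]]
[[[0.0003,0.0115,0.0],[0,0,-5.1]],[[0.0017,0.0229,0.0],[0,0,-10.3]],[[0.004,0.0342,0.0],[0,0,-15.4]],[[0.0074,0.0452,0.0],[0,0,-20.5]],[[0.0117,0.0559,0.0],[0,0,-25.6]]]
[[[0.0003,0.0115,0.0],[0,0,-5.1]],[[0.0017,0.023,0.0],[0,0,-10.2]]]
```

{"fn": "move_arm", "kwargs": {"commands": [[[0, 0.011, 0], [0, 0, -5.1]], [[0.002, 0.023, 0], [0, 0, -10.2]], [[0.004, 0.034, 0], [0, 0, -15.3]], [[0.007, 0.045, 0], [0, 0, -20.4]], [[0.0115, 0.0555, 0], [0, 0, -25.5]]]}}

```text
clock: 19.02
position: [499.8, 24.9, 42.8]
orientation: [0.834, 0.551, 0.0, -0.0]
contact_force: [0.2, 3.4, 1.7]
width: 17.5
grip_force: 8.0
```

{"fn": "move_arm", "kwargs": {"commands": [[[0, 0.011, 0], [0, 0, -5.1]], [[0.002, 0.023, 0], [0, 0, -10.2]], [[0.004, 0.034, 0], [0, 0, -15.3]], [[0.007, 0.045, 0], [0, 0, -20.4]], [[0.0115, 0.0555, 0], [0, 0, -25.5]]]}}

```text
clock: 19.43
position: [555.2, 13.7, 42.8]
orientation: [0.692, 0.722, 0.0, -0.0]
contact_force: [-1.0, 2.9, 1.8]
width: 17.5
grip_force: 8.0
```

{"fn": "move_arm", "kwargs": {"commands": [[[0, 0.011, 0], [0, 0, -5.1]], [[0.002, 0.023, 0], [0, 0, -10.2]], [[0.004, 0.034, 0], [0, 0, -15.3]], [[0.007, 0.045, 0], [0, 0, -20.4]], [[0.0115, 0.0555, 0], [0, 0, -25.5]]]}}

```text
clock: 19.85
position: [610.3, 27.3, 42.8]
orientation: [0.516, 0.857, -0.0, -0.0]
contact_force: [-0.8, -0.0, 0.7]
width: 17.6
grip_force: 8.0
```

```bash
python3 - <<'E'
from h import *
o=telemetry.get_obs();q=o['position'];w=yawof(o['orientation']);print(q,w,o['width'],o['grip_force'],o['contact_force'])
r=q[:2]-[551.1,142.5];print(np.hypot(*r),-52.4-np.degrees(np.arctan2(r[1],r[0])))
E
```

```text
[610.27450344  27.29643445  42.78753384] 117.91454587276434 17.63401882504727 8.000014357385226 [-0.7525797  -0.04775702  0.71924652]
129.51248346547814 10.412625427917305
```

{"fn": "move_arm", "kwargs": {"commands": [[[0, 0.006, 0], [0, 0, -2.7]], [[0.001, 0.012, 0], [0, 0, -5.4]], [[0.001, 0.016, 0], [0, 0, -7.2]], [[0.002, 0.019, 0], [0, 0, -8.6]], [[0.002, 0.021, 0], [0, 0, -9.4]]], "force": 20}}

```text
clock: 20.27
position: [628.4, 38.4, 42.8]
orientation: [0.445, 0.896, -0.0, 0.001]
contact_force: [2.0, -3.4, 1.3]
width: 17.6
grip_force: 20.0
```

{"fn": "move_arm", "kwargs": {"commands": [[[0, 0.001, 0], [0, 0, 0]], [[0, 0.002, 0], [0, 0, -1]], [[0, 0.003, 0], [0, 0, -1]], [[0, 0.003, 0], [0, 0, -1]]]}}

```text
clock: 20.6
position: [630.6, 40.0, 42.8]
orientation: [0.438, 0.899, 0.0, 0.001]
contact_force: [2.9, -4.2, 0.1]
width: 17.5
grip_force: 20.0
```

{"fn": "move_arm", "kwargs": {"commands": [[[-0.001, 0.001, 0], [0, 0, 0]], [[-0.001, 0.002, 0], [0, 0, 0]], [[-0.001, 0.002, 0], [0, 0, 0]]]}}

```text
clock: 20.85
position: [630.9, 40.3, 42.8]
orientation: [0.438, 0.899, -0.001, -0.001]
contact_force: [-3.8, -6.2, 4.7]
width: 17.8
grip_force: 20.0
```

It has stopped (7 N against it, position hardly moving). I give one small further push to confirm.

{"fn": "move_arm", "kwargs": {"commands": [[[0, 0.001, 0], [0, 0, 0]], [[0, 0.002, 0], [0, 0, 0]], [[0, 0.002, 0], [0, 0, 0]], [[0, 0.002, 0], [0, 0, 0]]]}}

```text
clock: 21.18
position: [630.9, 40.3, 42.7]
orientation: [0.438, 0.899, -0.002, -0.002]
contact_force: [-8.4, -11.0, 9.9]
width: 17.1
grip_force: 20.0
```

{"fn": "move_arm", "kwargs": {"commands": [[[0, 0, 0], [0, 0, 0]], [[0, -0.002, 0], [0, 0, 0]], [[0, -0.003, 0], [0, 0, 0]], [[0, -0.003, 0], [0, 0, 0]], [[0, -0.003, 0], [0, 0, 0]]], "grip": 120}}

```text
clock: 21.6
position: [631.3, 40.7, 42.7]
orientation: [0.438, 0.899, 0.0, -0.0]
contact_force: [0.1, -0.1, 0.8]
width: 45.6
grip_force: 0.0
```

{"fn": "move_arm", "kwargs": {"commands": [[[0, 0, -0.02], [0, 0, 0]], [[0, 0, -0.05], [0, 0, 0]], [[0, 0, -0.085], [0, 0, 0]], [[0, 0, -0.115], [0, 0, 0]], [[0, 0, -0.13], [0, 0, 0]]]}}

```text
clock: 22.02
position: [633.3, 40.8, 176.9]
orientation: [0.438, 0.899, 0.001, 0.002]
contact_force: [0.8, 0.1, 0.7]
width: 46.6
grip_force: 0.0
```

{"fn": "move_arm", "kwargs": {"commands": [[[-0.02, 0, 0], [0, 0, 0]], [[-0.04, 0, 0], [0, 0, 0]], [[-0.04, 0, 0], [0, 0, 0]], [[-0.04, 0, 0], [0, 0, 0]]]}}

```text
clock: 22.35
position: [656.2, 8.6, 172.6]
orientation: [0.438, 0.899, 0.0, -0.0]
contact_force: [-0.6, -0.4, -0.4]
width: 46.3
grip_force: 0.0
```

```bash
python3 - <<'E'
from h import *
o,im,d,p=snap('wrist');T=pose(p,o);C=cloud(d,p,T);print(o['position'],o['width'],o['contact_force'])
s=snap('side')[1];cv2.imwrite('pics/f7.png',np.hstack([cv2.resize(im[:300],(400,214)),cv2.resize(s[185:335,230:510],(400,214))])[...,::-1])
k=(C[...,2]>94)&(C[...,2]<106)&(np.hypot(C[...,0]-630,C[...,1]-39)<35);q=C[k].mean(0);print('knob',k.sum(),q)
r=q[:2]-[551.1,142.5];print(np.hypot(*r),'theta',np.radians(-52.4)-np.arctan2(r[1],r[0]))
E
```

```text
[656.16519133   8.61645544 172.57760723] 46.30910876387727 [-0.61889766 -0.444081   -0.44187432]
knob 358 [629.99116754  40.39376569 100.31800304]
129.0329392038243 theta -0.0015889742111121485
```

View pics/f7.png

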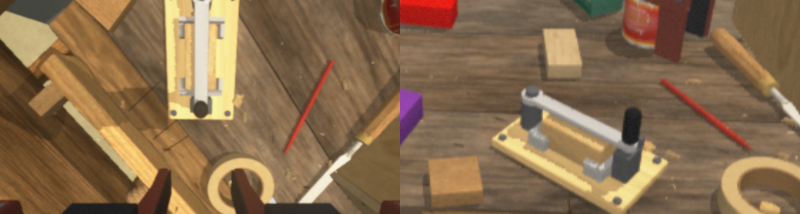

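The views show the lever over the pocket at θ≈0, but the block's colour blends with the base. I verify by depth.

```bash
python3 - <<'E'
from h import *
a=np.radians(127.6)
for n in('wrist','side'):
    o,im,d,p=snap(n);C=cloud(d,p,pose(p,o));e=C[...,:2]-[592.6,88.6]
    jx=e@np.array([np.sin(a),-np.cos(a)]);jy=e@np.array([np.cos(a),np.sin(a)])
    m=(abs(jx)>11)&(abs(jx)<18)&(abs(jy)<35)&(C[...,2]<55);print(n,m.sum(),np.percentile(C[m][:,2],[5,25,50,75,95]).round(1))
    if n=='side': cv2.imwrite('pics/s8.png',cv2.resize(im[225:340,280:430],(780,598))[...,::-1])
E
```

```text
wrist 1207 [47.1 47.8 48.4 48.9 49.6]
side 221 [13.7 33.4 46.5 47.8 49.1]
```

View pics/s8.png

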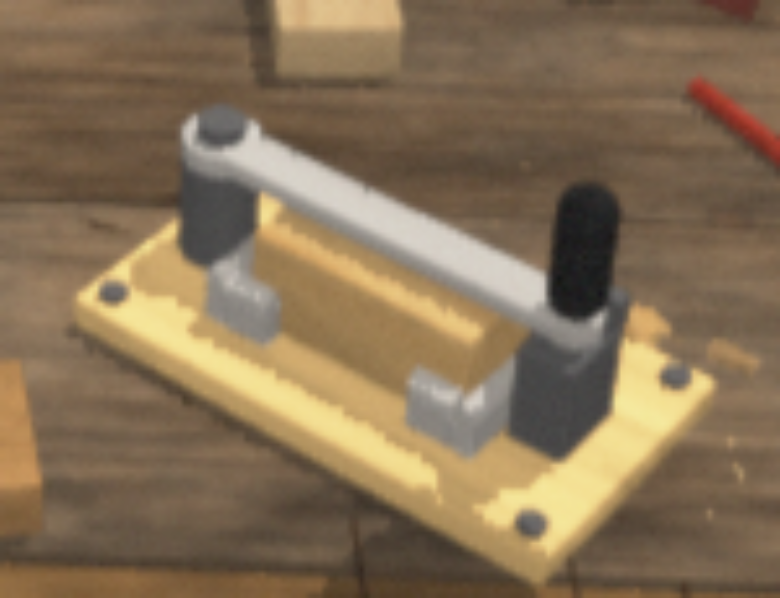

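The block sits seated in the pocket under the lever (crop centre (370,310)), and the lever is against its stop at (600,320). I hand the job in.

```bash
python3 -c "
from bench import workorder;print(workorder.hand_in())"
```

```text
the job is handed in; nothing more can be done
None
```

The jig is loaded and the job is handed in: the tall block sits flat and fully home in the pocket, the lever is shut against its stop and released, and I left the other two offcuts alone; I viewed 11 pictures, one over the limit of 10.

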